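# Clip the work lamp onto the rack's eye

## Robot

A 6-joint arm with a two-finger parallel gripper is mounted at the origin on the work surface. World frame = base frame: x ahead of the robot, y to its left, z up, the work surface at z = 0. Lengths are in mm, angles in degrees, forces in N, time in s.
With the tool pointing down it reaches from about 350 to 850 mm from the base axis. Payload 8.1 kg.
Tool frame: the origin (TCP) lies at the very end of the fingers, on their centre line; the grasp point (between the pads) lies r.tcp_to_grasp behind it (r.tcp_to_grasp is the distance from the TCP to the grasp point, in mm); z points along the fingers, y is the line along which they close (so a half turn about z gives the same grasp; the last joint's range is limited). The gripper opens to 85 mm and grips with 20 to 120 N. Pads are 22 mm wide; open, the fingers measure 114 mm over their backs; the gripper's body (76 mm by 85 mm) begins 54 mm behind the grasp point. The pads swing forward as they close: fully open they stand 13 mm farther back than shut.
Start: joints at [-74.794, 7.471, 85.268, -0, 87.261, -4.893], TCP at [206.21, -563.456, 231.292] pointing down, gripper open.
Joint ranges: [-169.43, 169.43], [-51.17, 129.36], [1.28, 143.12], [-76.62, 256.62], [0, 156.53], [-152.29, 152.29]. Speed limits (degrees/s): [136.94, 136.94, 159.86, 180, 180, 180].

## Interface

Orientations are given as [roll, pitch, yaw] about the fixed x, y, z axes, in that order (R = Rz(yaw) Ry(pitch) Rx(roll)).
In Python, from bench import r gives the robot as it stands.
- The arm moves only by the shell command python3 -m handwheel 'ROWS' [OPENING] [FORCE]. ROWS is JSON, a list of rows, each a list of 4 numbers: the shift along the tool's x, y, z in m, then the turn about the tool's z in degrees. A call has 1 to 10 rows; each row shifts and turns the commanded pose from where the row before left it, along the tool's axes as they then stand; what a row does not reach is not made up. A row lasts 1/10 s, in which the tool goes at most 50 mm and 8.59 degrees, less where a joint would pass 70% of its speed; a pose out of reach is approached as far as the arm can. A call is refused whole if a number of a shift passes 0.05 or a number of a turn 8.59, either way. A call with a gripper value outside its range is refused whole. OPENING is the finger opening in m, from 0 to 0.0854, set as the call begins (- or left out, the last holds). The fingers move at their own pace and stop on an object; FORCE is the grip in N (left out, the last holds). Time passes only in rows, so rows that do not move let the fingers close. It gives the time, the measured TCP pose, the force, the opening and the grip force at its end, in the units of the state.
- r.sense(): the state, without advancing time (a new reading comes with each control period).
- r.snapshot(name): name is "side" or "top"; returns the picture (400x640x3 uint8, red, green, blue); there is no depth.
- r.camera_params(name): a dict with "fx", "fy", "cx", "cy" (pixels), "D" ([k1, k2, p1, p2, k3] as OpenCV has them; the pictures are not rectified), "R" (3x3) and "t" (3): a world point X has camera coordinates R X + t. Camera axes: x right, y down, z forward; pixel columns grow to the right and rows downward; lengths in mm; the calibration is good to about 2 mm. A picture is of the moment at which its call begins. camera_params takes no time and is no camera call.
- r.hand_in(): hands the job in; it is judged then, once.
The state is a dict: "time": time; "joint_pos": joint angles; "qd": joint speeds; "joint_efforts": joint torques, N m; "tool_pos": TCP position; "tcp_rot": TCP orientation; "ft_force": force on the tool from outside, world axes, zero at the start; "wrist_torque": the same for the moment, N m; "finger_gap": finger opening in mm; "grip_force": force on a finger pad.
Only numpy, scipy, OpenCV 4.12 (cv2) and the standard library are available. Lean on these libraries where they do the work, as an engineer would, in place of code of your own. Each camera call takes 0.05 s, during which the arm holds its last target. There are 200 camera calls.

## Task

Hang the orange work lamp on the rack: press the sprung gate of its snap hook against the bow of the steel eye until the bow is inside the hook, then lower the lamp until the gate snaps shut behind the bow and the crown of the hook bears on it. Before letting go, pull the lamp down against the eye with about 10 N to prove that it is caught, never loading the eye with more than 15 N. Leave the lamp hanging still by its hook with the gate shut, and do not disturb the carton, the bottle or the tape roll.

Things in the scene. Friction and masses are not known exactly. Their poses are not given: they have to be found in the camera images.
- lamp: Loose rechargeable work lamp, 0.27 to 0.45 kg, standing on the bench: 64 mm across, 100 mm high, black base, white diffuser, orange cap. Origin: centre of its underside; z up. On the cap stands a rigid aluminium snap hook, a D-shaped loop 12 mm thick in the lamp's x-z plane: spine at -x, sprung gate at +x. Loop inside: x from -18 to +16 mm. Lamp and hook are carried by the spine.
- cap_top (a point): Centre of the cap's top, lamp z 100 mm, where the hook's stem comes out. The stem is stiff (about 40 N) and stands out 0 to 12 mm, as last left: this is not measured. With E = 0 to 12 mm of stem: spine an upright bar 12 x 12 mm at x -24, y 0, z 108+E to 178+E mm, to grip from above at about z 165 mm, fingers closing along y; hook top z 187+E; crown's underside z 175+E, flat for x -13 to +8 mm.
- switch (a point): Black push switch on the cap's gate side, lamp x 34, y 0, z 86 mm. Above it is the gate side of the hook: hinge pin (along y) at x 20, z 116+E mm; gate, a black round bar 7 mm thick, upright when shut, its round tip at x 20, z 168+E; nose of the hook over it, x 18 to 27 mm, lower end z 169+E. The eye's bow must come in below the nose, best 28 to 42 mm above the pin.
- gate (a joint): Gate angle: 0 = shut, grows as it is pressed inward (to -x); stop at 0.77 rad, close to the spine. Spring: 0.1 N m shut, plus 0.12 N m per rad: the bow needs 2.5 to 7 N, about 10 N as it slips off the tip. It snaps shut once the bow's centre is over 56 mm from the pin: with the bow up against the crown that leaves 1.5 to 3 mm if the bow is 16 to 20 mm spine-ward of the pin, none if under 10 mm.
- eye: Rigid steel pad eye bolted to the upper front beam of the blue rack. A U-shaped bow of 8 mm round bar, 46 mm wide outside, 30 mm inside, lies level and stands out from the beam. Origin: centre of its base plate on the beam's face, 245 mm above the bench; -x points out of the beam along the bow, z up.
- eye_bar (a point): Centre of the bar at the outermost point of the eye's bow, 53 mm out from the beam's face, 245 mm above the bench; the bar runs along y here (half circle of 19 mm radius). Clipped on, the hook's plane stands square across the bar, lamp +x pointing the same way as eye +x (towards the beam).
- rack: Blue bench-top stock rack, fixed: 240 mm deep (x), 360 mm wide (y), posts 275 mm high, with cartons on its top deck up to 327 mm. Origin: centre of its footprint on the bench; the front faces -x, and the eye is on the front beam at y = -115 mm.
- carton: Bystander: loose cardboard carton 130 x 90 x 70 mm, origin centre of its underside.
- dosing_bottle: Bystander: loose white plastic bottle, 60 mm across, 125 mm high, origin centre of its underside.
- tape: Bystander: loose roll of packing tape lying flat, 96 mm across, 48 mm high, origin centre of its underside.
Mind the look-alikes: they are no part of the job. There is more than one size of the lamp; the job needs the larger.

How it is judged (in metres and radians):
On the way, in this order (a step that is already met when the one before it is completed fails the run):
1. the eye's bow bears on the hook's gate and has pressed it well inward (over 0.4 rad) (value of joint gate above 0.4 rad and contact force between lamp and eye above 1 N), for 0.05 s.
2. clipped and pull-tested: with the lamp still held, the gate shut and the bow inside the hook, the eye is loaded with more than 7 N (value of joint gate below 0.08 rad and contact force between lamp and eye above 7 N and contact force between the fingers and lamp above 1 N and x of eye_bar in the frame of lamp between -0.019 and 0.015 m and z of eye_bar in the frame of lamp between 0.12 and 0.189 m and y of eye_bar in the frame of lamp between -0.014 and 0.014 m), for 0.1 s.
At the end, for the whole second after the job is handed in: The lamp hangs still from the eye by its hook (eye bears it; bow at x -19 to 17 and y -18 to 18 mm in the lamp's frame, 162 to 189 mm above the lamp's underside), tilted under 20 degrees, gate shut (under 0.08 rad); carton, bottle and tape within 20 mm of their places (value of joint gate below 0.08 rad and contact force between lamp and eye above 1 N and x of eye_bar in the frame of lamp between -0.019 and 0.017 m and z of eye_bar in the frame of lamp between 0.162 and 0.189 m and y of eye_bar in the frame of lamp between -0.018 and 0.018 m and angle between lamp's own z axis and vertical below 0.35 rad and linear speed of lamp below 0.08 m/s and distance of each of carton, dosing_bottle, tape from where it was at the start of the episode below 0.02 m); the robot touches nothing.
It fails at once if the eye is loaded with more than 15 N by the lamp (contact force between lamp and eye above 15 N).
It fails at once if a bystander is moved more than 30 mm (distance of any of carton, dosing_bottle, tape from where it was at the start of the episode above 0.03 m).
It also fails if it takes over 64 s, if anything falls off the work surface, if the arm or the gripper's body presses on something with over 40 N, if the wrist force passes 120 N, or if a joint passes its speed limit or range.

## Working session

There is one attempt and no reset: what is moved stays moved. The work goes in short steps, Python scripts to look and compute and a shell command to move; the robot and the scene stay as the last step left them, time stands still between calls to the robot, and variables do not carry over. Pictures are saved under pics/ and viewed, at most 10 in all, crops included, and the job is handed in when it is done.

```bash
mkdir -p pics; ls
python3 - <<'E'
from bench import r
import cv2
for n in("side","top"):
    cv2.imwrite(f"pics/{n}0.png",r.snapshot(n)[:,:,::-1])
    p=r.camera_params(n);print(n,p)
print(r.tcp_to_grasp,r.sense())
E
```

```text
pics
side {'fx': 439.64918632715825, 'fy': 439.64918632715825, 'cx': 315.27822133099664, 'cy': 202.60548232708274, 'D': array([-0.12275942,  0.        ,  0.        ,  0.        ,  0.        ]), 'R': array([[-0.85668143, -0.51558239, -0.01648411],
       [-0.35413588,  0.61105959, -0.70795053],
       [ 0.37507961, -0.60065046, -0.70606962]]), 't': array([ 546.24224221,  259.1048288 , 1175.17660834])}
top {'fx': 504.0457459625417, 'fy': 504.0457459625417, 'cx': 317.1365330623809, 'cy': 202.3867737475546, 'D': array([0.00816299, 0.        , 0.        , 0.        , 0.        ]), 'R': array([[ 0.02889169, -0.99958194,  0.00110176],
       [-0.98943433, -0.02875501, -0.14210155],
       [ 0.14207382,  0.00301543, -0.98985147]]), 't': array([ 100.09572638,  605.7399867 , 1325.10853287])}
18.700000000000003 {'time': 0.1, 'joint_pos': array([-7.47953058e+01,  7.51300643e+00,  8.53243492e+01,  2.21184123e-03,
        8.72599884e+01, -4.89295383e+00]), 'qd': array([ 0.03977165, -0.19612609, -0.04027957,  0.09145711, -0.05251455,
       -0.02915798]), 'joint_efforts': array([ 8.42522004e-04, -5.70954537e+01, -5.01939332e+01, -9.25722048e-06,
        8.17513210e-03,  8.31296666e-05]), 'tool_pos': array([ 206.07750019, -562.9720638 ,  230.31356458]), 'tcp_rot': array([-1.79903199e+02, -1.05039787e-02,  2.00975315e+01]), 'ft_force': array([-0.14602652, -0.50762109, -0.21915406]), 'wrist_torque': array([-0.01899878, -0.0052962 , -0.03115956]), 'grip_force': 0.0, 'finger_gap': 85.353501491174}
```

View pics/side0.png

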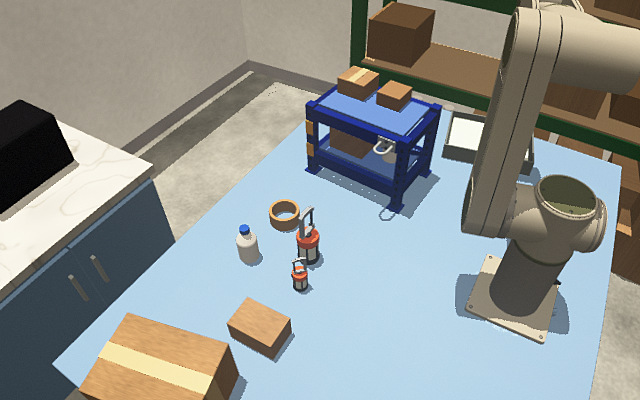

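View pics/top0.png

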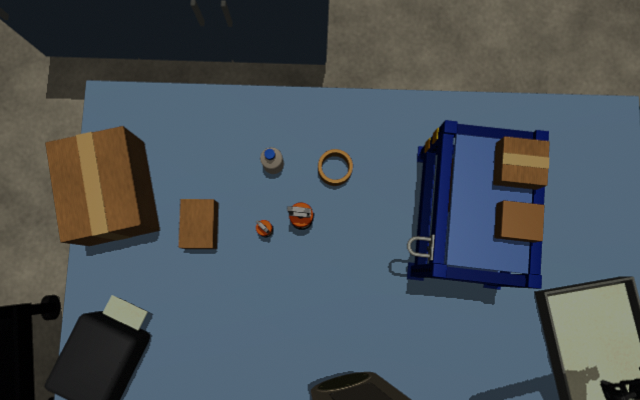

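The side picture shows the large lamp at about (308,240) and the small one at (300,278). The eye is at (383,147), the bottle at (246,245), the tape at (284,214) and the carton at (259,327). In the top picture the large lamp is at (301,213) and the eye's bow at (413,246). Next I'll zoom in on both.

Run:
```python
import cv2,numpy as np
s=cv2.imread("pics/side0.png");t=cv2.imread("pics/top0.png")
def c(i,x,y,w,h):return cv2.resize(i[y:y+h,x:x+w],(400,300),interpolation=cv2.INTER_CUBIC)
m=np.vstack([np.hstack([c(s,270,200,80,60),c(s,350,120,80,60)]),np.hstack([c(t,265,185,80,60),c(t,380,215,80,60)])])
cv2.imwrite("pics/m0.png",m)
```

```text
(no output)
```

View pics/m0.png

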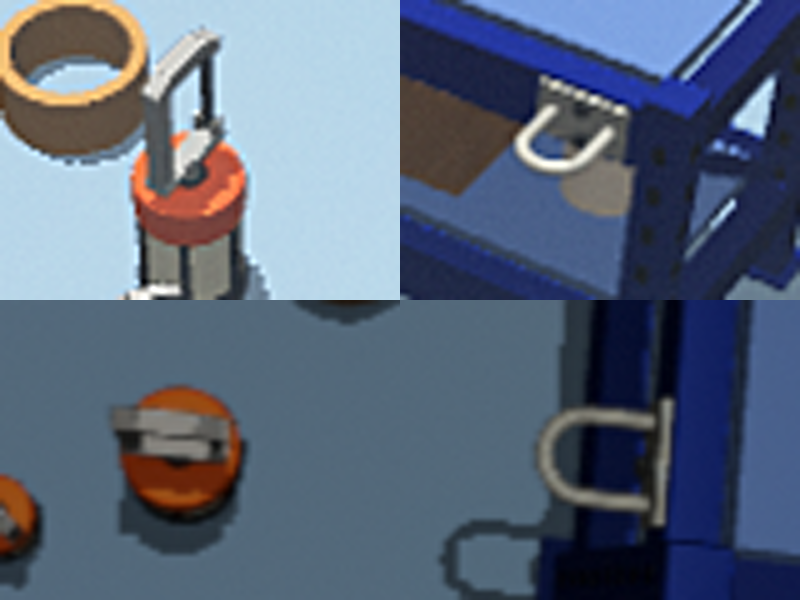

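The zoom shows the lamp's spine at upper left in the side view, (300,220) to (302,238), and the gate at (311.5,212) to (312,225). In the top view the crown runs from (288,209) to (310,210.5). The eye's bar tip is at about (409.4,246) and its plate at (432.4,247). Fit a model to these.

```bash
cat > h.py <<'E'
import numpy as np,cv2
from bench import r
from scipy.optimize import least_squares
P={n:r.camera_params(n) for n in("side","top")}
def K(p):return np.array([[p['fx'],0,p['cx']],[0,p['fy'],p['cy']],[0,0,1.]])
def proj(n,X):
    p=P[n];return cv2.projectPoints(np.asarray(X,float).reshape(-1,1,3),cv2.Rodrigues(p['R'])[0],p['t'],K(p),p['D'])[0][:,0]
def back(n,uv,z):
    p=P[n];u=cv2.undistortPoints(np.array([[uv]],float),K(p),p['D'])[0,0]
    d=p['R'].T@np.array([*u,1]);c=-p['R'].T@p['t'];return c+d*(z-c[2])/d[2]
def lamp(q,pts,z0=0):
    x,y,a=q[:3];a=np.radians(a);c,s=np.cos(a),np.sin(a)
    return np.array([[x+c*p[0]-s*p[1],y+s*p[0]+c*p[1],p[2]+z0] for p in pts])
E
python3 - <<'E'
from h import *
S=lambda u,v:(270+u/5,200+v/5)
T=lambda u,v:(265+u/5,185+(v-300)/5)
b=back("top",(409.4,246),245);e=back("top",(432.4,247.2),245)
print("bar",b,"base",e,np.hypot(*(b-e)[:2]),"yaw",np.degrees(np.arctan2(*(e-b)[1::-1])))
p1=back("top",(380+267/5,215+98/5),245);p2=back("top",(380+257/5,215+225/5),245)
d=p2-p1;print("plate len",np.hypot(*d[:2]),"yaw normal",np.degrees(np.arctan2(d[0],-d[1]))-180, np.degrees(np.arctan2(-d[0],d[1])))
print("side reproj bar",(proj("side",[b,e])-[350,120])*5+[400,0])
obs=[("side",S(190,176),(0,0,100),0),("top",T(181,446),(0,0,100),0),
("side",S(207,125),(20,0,116),1),("side",S(208,65),(20,0,165),1),("side",S(161,190),(-24,0,106),1),
("top",T(113,418),(-30,0,183),1),("top",T(227,426),(27,0,183),1)]
def f(q):
    return np.concatenate([proj(n,lamp(q,[(p[0],p[1],p[2]+k*q[3])]))[0]-uv for n,uv,p,k in obs])
g=back("top",T(181,446),100);s=least_squares(f,[g[0],g[1],-95,6],loss="soft_l1");print(s.x,"\n",f(s.x).reshape(-1,2).round(1))
for n,uv in(("bottle",(272,158)),("tape",(335,167)),("small",(264,229))):print(n,back("top",uv,50))
E
```

```text
bar [479.25271111 -96.3325604  245.        ] base [ 478.0545778  -148.74873003  245.        ] 52.42986135658393 yaw -91.30944382500357
plate len 58.133696827476975 yaw normal -274.7189246146676 85.28107538533237
side reproj bar [[546.48420855 160.68647921]
 [586.47921044 112.8321335 ]]
[ 5.63600065e+02  1.59591344e+02 -9.27133620e+01  3.60404681e-01] 
 [[-0.1 -1.5]
 [-0.7 -0.5]
 [ 0.4  0.2]
 [-0.2  0. ]
 [ 0.7 -0.3]
 [-0.5  0. ]
 [ 0.1  0.2]]
bottle [720.61454387 244.52043908  50.        ]
tape [700.52815716  71.67973351  50.        ]
small [525.44602048 257.85078914  50.        ]
```

```bash
python3 -m handwheel '[[0,0,-0.012,-8.4],[0,0,-0.012,-8.4],[0,0,-0.012,-8.4],[0,0,-0.012,-8.4],[0,0,-0.012,-8.4],[0,0,-0.012,-8.4],[0,0,-0.012,-8.4],[0,0,-0.012,-8.4],[0,0,-0.012,0],[0,0,0,0]]' 0.085 60
```

```text
time: 1.1
tool_pos: [206.4, -564.1, 341.3]
tcp_rot: [179.9, 0.2, 87.0]
ft_force: [-0.9, -0.6, 0.0]
finger_gap: 84.9
grip_force: 0.0
```

```bash
python3 -m handwheel '[[0.02,0.005,0,0],[0.04,0.008,0,0],[0.045,0.01,0,0],[0.045,0.01,0,0],[0.045,0.01,0,0],[0.045,0.01,0,0],[0.045,0.015,0,0],[0.045,0.015,0,0],[0.045,0.02,0,0],[0.045,0.02,0,0]]' && python3 -m handwheel '[[0.045,0.02,0,0],[0.045,0.02,0,0],[0.045,0.02,0,0],[0.045,0.02,0,0],[0.045,0.025,0,0],[0.045,0.025,0,0],[0.035,0.025,0,0],[0.025,0.025,0,0],[0.01,0.01,0,0],[0,0,0,0]]'
```

```text
time: 2.1
tool_pos: [349.0, -147.9, 338.8]
tcp_rot: [180.0, 0.0, 87.0]
ft_force: [1.5, -0.6, 0.2]
finger_gap: 85.0
grip_force: 0.0
time: 3.1
tool_pos: [553.5, 179.8, 337.3]
tcp_rot: [-179.8, 0.0, 87.2]
ft_force: [-0.4, -0.4, -0.4]
finger_gap: 85.2
grip_force: 0.0
```

```bash
python3 -m handwheel '[[0.004,0.006,0.02,0],[0,0.005,0.03,0],[0,0,0.03,0],[0,0,0.02,0],[0,0,0,0],[0,0,0,0]]'
python3 - <<'E'
from h import *
s=r.snapshot("side");t=r.snapshot("top");print(r.sense()["tool_pos"])
c=lambda i,x,y,w,h:cv2.resize(i[y:y+h,x:x+w,::-1],(400,400),interpolation=cv2.INTER_CUBIC)
cv2.imwrite("pics/a.png",np.hstack([c(s,265,160,100,100),c(t,250,160,100,100)]))
E
```

```text
time: 3.7
tool_pos: [563.9, 181.3, 239.7]
tcp_rot: [-180.0, 0.0, 87.2]
ft_force: [0.2, 1.0, 0.7]
finger_gap: 85.3
grip_force: 0.0
[565.01187538 181.77710072 241.45756758]
```

View pics/a.png

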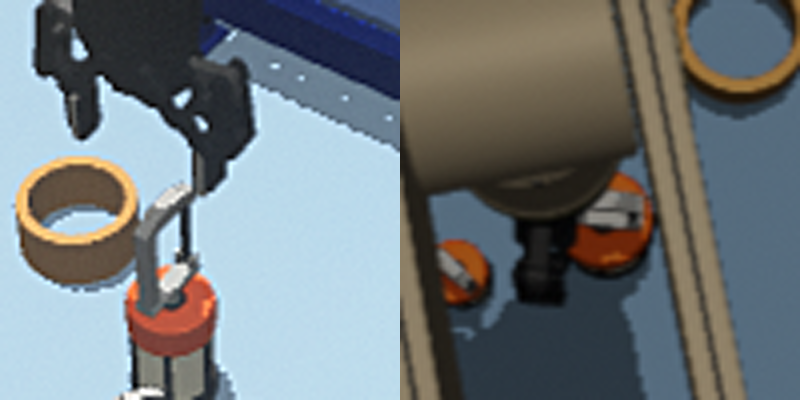

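The side view shows the finger tips at (286,194) and (316,207), straddling the spine line. The lamp is untouched. I'll descend and grip.

```bash
python3 -m handwheel '[[0.002,0,0.02,0],[0,0,0.025,0],[0,0,0.025,0],[0,0,0.015,0],[0,0,0.008,0],[0,0,0,0],[0,0,0,0]]' && python3 -m handwheel '[[0,0,0,0],[0,0,0,0],[0,0,0,0],[0,0,0,0],[0,0,0,0],[0,0,0,0],[0,0,0,0],[0,0,0,0],[0,0,0,0],[0,0,0,0]]' 0 60
```

```text
time: 4.5
tool_pos: [565.2, 184.1, 147.7]
tcp_rot: [179.9, -0.0, 87.3]
ft_force: [-0.1, -0.3, 0.2]
finger_gap: 85.0
grip_force: 0.0
time: 5.5
tool_pos: [564.5, 184.0, 146.4]
tcp_rot: [180.0, -0.0, 87.3]
ft_force: [0.8, 1.4, 1.6]
finger_gap: 11.0
grip_force: 58.8
```

```bash
python3 -m handwheel '[[0,0,-0.005,0],[0,0,-0.01,0],[0,0,-0.02,0],[0,0,-0.02,0],[0,0,-0.02,0],[0,0,-0.01,0],[0,0,-0.005,0],[0,0,0,0],[0,0,0,0]]' && python3 -m handwheel '[[-0.01,-0.004,0,0],[-0.02,-0.007,0,0],[-0.03,-0.01,0,0],[-0.03,-0.01,0,0],[-0.03,-0.01,0,0],[-0.03,-0.01,0,0],[-0.03,-0.01,0,0],[-0.02,-0.007,0,0],[-0.01,-0.004,0,0],[-0.005,0,0,0]]' && python3 -m handwheel '[[0,0,0,0],[0,0,0,0],[0,0,0,0]]'
python3 - <<'E'
from h import *
s=r.snapshot("side");t=r.snapshot("top");st=r.sense();print(st["tool_pos"],st["ft_force"])
cv2.imwrite("pics/s1.png",s[:,:,::-1]);cv2.imwrite("pics/t1.png",t[:,:,::-1])
c=lambda i,x,y:cv2.resize(i[y:y+75,x:x+50,::-1],(400,600),interpolation=cv2.INTER_CUBIC)
u=proj("side",[[482,-55,245]])[0];v=proj("top",[[482,-60,245]])[0]
print(u,v)
cv2.imwrite("pics/b.png",np.hstack([c(s,int(u[0])-30,int(u[1])-35),c(t,int(v[0])-25,int(v[1])-37)]))
E
```

```text
time: 6.4
tool_pos: [563.9, 183.7, 235.1]
tcp_rot: [-179.9, 0.0, 87.3]
ft_force: [-0.3, -0.2, -3.9]
finger_gap: 11.1
grip_force: 58.4
time: 7.4
tool_pos: [481.6, -28.3, 235.8]
tcp_rot: [-180.0, -0.0, 87.2]
ft_force: [1.0, -0.1, -3.8]
finger_gap: 11.6
grip_force: 58.4
time: 7.7
tool_pos: [482.6, -26.7, 236.2]
tcp_rot: [-180.0, -0.0, 87.4]
ft_force: [-0.9, -0.5, -4.4]
finger_gap: 11.2
grip_force: 58.4
[482.50578833 -26.78366525 236.21265229] [ 0.03875662  1.09354488 -4.23071124]
[372.0887797  159.84812829] [393.47688748 244.32865375]
```

View pics/b.png

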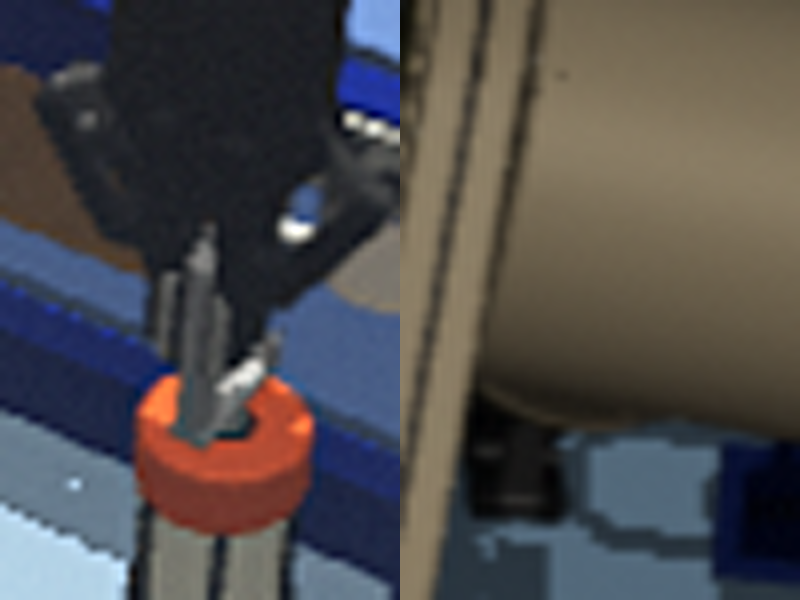

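The side view shows the cap centred near (370,177), with the spine's foot at about (366.5,179). The arm hides the gate and bow. I'll estimate E from the foot and cap, using the first picture as well.

Run:
```python
from h import *
a=-93;d=np.array([np.cos(np.radians(a)),np.sin(np.radians(a))])
c=np.array([482.5,-26.8])+24*d; z0=236.2-147
def circ(R,z):return [(R*np.cos(t),R*np.sin(t),z) for t in np.linspace(0,6.28,60)]
for name,q,zz,off,k in(("held",(*c,a),z0,(342,124),8),("start",(563.6,159.6,a),0,(270,200),5)):
    m=lambda pts:((proj("side",lamp(q,pts,zz))-off)*k).round(0)
    for R in(32,):
        x=m(circ(R,100));print(name,"captop R",R,x.min(0),x.max(0))
    for E in(0,6,12):print(E,"spine foot corners",m([(-30,-6,108+E),(-30,6,108+E),(-18,-6,108+E),(-30,-6,178+E),(-30,6,178+E)]).tolist(),"pin",m([(20,0,116+E),(20,0,168+E),(27,-6,187+E),(27,6,187+E)]).tolist())
```

```text
held captop R 32 [136. 357.] [316. 476.]
0 spine foot corners [[201.0, 452.0], [171.0, 439.0], [218.0, 433.0], [215.0, 297.0], [184.0, 285.0]] pin [[256.0, 350.0], [268.0, 236.0], [297.0, 188.0], [266.0, 177.0]]
6 spine foot corners [[202.0, 439.0], [172.0, 427.0], [219.0, 420.0], [216.0, 283.0], [185.0, 271.0]] pin [[258.0, 338.0], [269.0, 223.0], [298.0, 174.0], [267.0, 163.0]]
12 spine foot corners [[203.0, 426.0], [173.0, 414.0], [220.0, 407.0], [217.0, 269.0], [186.0, 257.0]] pin [[259.0, 325.0], [270.0, 209.0], [300.0, 160.0], [269.0, 149.0]]
start captop R 32 [132. 126.] [247. 213.]
0 spine foot corners [[167.0, 198.0], [149.0, 189.0], [179.0, 184.0], [162.0, 111.0], [143.0, 102.0]] pin [[209.0, 127.0], [207.0, 62.0], [223.0, 34.0], [204.0, 25.0]]
6 spine foot corners [[166.0, 191.0], [148.0, 182.0], [179.0, 177.0], [161.0, 103.0], [143.0, 94.0]] pin [[209.0, 119.0], [207.0, 54.0], [223.0, 26.0], [204.0, 17.0]]
12 spine foot corners [[166.0, 184.0], [148.0, 174.0], [179.0, 170.0], [161.0, 95.0], [142.0, 86.0]] pin [[209.0, 112.0], [206.0, 46.0], [222.0, 18.0], [204.0, 9.0]]
```

The cap matches horizontally. E is about 0 to 6, so the bow sits 34 to 40 mm above the pin at this height, which is inside the window. I'll approach until first gate contact.

```bash
python3 -m handwheel '[[-0.004,0,0,0],[-0.006,0,0,0],[-0.003,0,0,0],[0,0,0,0],[0,0,0,0]]' 0 90; for i in 1; do python3 -m handwheel '[[-0.002,0,0,0],[0,0,0,0],[0,0,0,0]]';python3 -m handwheel '[[-0.002,0,0,0],[0,0,0,0],[0,0,0,0]]';python3 -m handwheel '[[-0.002,0,0,0],[0,0,0,0],[0,0,0,0]]';python3 -m handwheel '[[-0.002,0,0,0],[0,0,0,0],[0,0,0,0]]'; done | egrep "tool|ft"
```

```text
time: 8.3
tool_pos: [481.7, -40.6, 236.3]
tcp_rot: [180.0, -0.0, 87.3]
ft_force: [-0.1, -0.2, -3.2]
finger_gap: 10.5
grip_force: 87.4
tool_pos: [481.6, -42.4, 236.3]
ft_force: [0.1, 0.3, -3.4]
tool_pos: [481.6, -44.1, 236.3]
ft_force: [0.9, 3.6, -4.8]
tool_pos: [481.4, -46.4, 236.2]
ft_force: [0.9, 4.1, -4.5]
tool_pos: [481.3, -48.5, 236.2]
ft_force: [0.1, 3.6, -5.0]
```

```bash
(python3 -m handwheel '[[-0.002,0,0,0],[-0.002,0,0,0],[-0.002,0,0,0],[0,0,0,0]]';python3 -m handwheel '[[-0.002,0,0,0],[-0.002,0,0,0],[-0.002,0,0,0],[0,0,0,0]]';python3 -m handwheel '[[-0.002,0,0,0],[-0.002,0,0,0],[0,0,0,0]]';python3 -m handwheel '[[-0.002,0,0,0],[-0.002,0,0,0],[0,0,0,0],[0,0,0,0],[0,0,0,0]]')| egrep "time|tool|ft|gap"
```

```text
time: 9.9
tool_pos: [481.0, -54.7, 236.2]
ft_force: [0.4, 4.1, -4.6]
finger_gap: 10.7
time: 10.3
tool_pos: [480.6, -60.5, 236.0]
ft_force: [0.3, 4.0, -6.3]
finger_gap: 10.9
time: 10.6
tool_pos: [480.3, -64.5, 235.9]
ft_force: [0.4, 3.7, -8.3]
finger_gap: 10.3
time: 11.1
tool_pos: [480.2, -68.5, 235.9]
ft_force: [0.4, 3.3, -10.1]
finger_gap: 10.9
```

```bash
(for k in a; do python3 -m handwheel '[[0,0,0.002,0],[0,0,0.002,0],[0,0,0,0]]';python3 -m handwheel '[[0,0,0.002,0],[0,0,0.002,0],[0,0,0,0]]';python3 -m handwheel '[[0,0,0.002,0],[0,0,0,0],[0,0,0,0]]';python3 -m handwheel '[[0,0,0.001,0],[0,0,0.001,0],[0,0,0,0]]'; done)| egrep "time|tool|ft"
```

```text
time: 11.4
tool_pos: [480.4, -68.4, 232.1]
ft_force: [0.2, 3.2, -9.0]
time: 11.7
tool_pos: [480.3, -68.5, 228.0]
ft_force: [0.6, 2.9, -7.9]
time: 12.0
tool_pos: [480.3, -68.6, 226.0]
ft_force: [1.3, 2.6, -7.1]
time: 12.3
tool_pos: [480.5, -68.4, 224.3]
ft_force: [0.1, 2.3, -5.9]
```

```bash
(for k in a; do python3 -m handwheel '[[0,0,0.001,0],[0,0,0.0005,0],[0,0,0,0]]';python3 -m handwheel '[[0,0,0.001,0],[0,0,0.0005,0],[0,0,0,0]]';python3 -m handwheel '[[0,0,0.001,0],[0,0,0,0],[0,0,0,0]]';python3 -m handwheel '[[0,0,0.0005,0],[0,0,0.0005,0],[0,0,0,0]]'; done)| egrep "time|tool|ft"
```

```text
time: 12.6
tool_pos: [480.4, -68.4, 222.7]
ft_force: [0.7, 3.3, -5.4]
time: 12.9
tool_pos: [480.4, -68.4, 221.2]
ft_force: [0.0, 3.3, -5.5]
time: 13.2
tool_pos: [480.3, -68.5, 220.0]
ft_force: [0.4, 3.6, -7.3]
time: 13.5
tool_pos: [480.4, -68.4, 219.3]
ft_force: [0.0, 2.7, -5.7]
```

```bash
(for k in a; do python3 -m handwheel '[[0,0,0.0005,0],[0,0,0,0],[0,0,0,0]]';python3 -m handwheel '[[0,0,0.0005,0],[0,0,0,0],[0,0,0,0]]';python3 -m handwheel '[[0,0,0.0005,0],[0,0,0,0],[0,0,0,0]]';python3 -m handwheel '[[0,0,0.0005,0],[0,0,0,0],[0,0,0,0]]'; done)| egrep "time|tool|ft"
```

```text
time: 13.8
tool_pos: [480.4, -68.4, 218.7]
ft_force: [0.8, 2.1, -5.4]
time: 14.1
tool_pos: [480.4, -68.5, 218.2]
ft_force: [-0.4, 2.5, -6.8]
time: 14.4
tool_pos: [480.4, -68.5, 217.7]
ft_force: [0.4, 1.7, -6.5]
time: 14.7
tool_pos: [480.4, -68.5, 217.2]
ft_force: [0.1, 1.8, -6.5]
```

```bash
(for k in a; do python3 -m handwheel '[[0,0,0.0005,0],[0,0,0,0],[0,0,0,0]]';python3 -m handwheel '[[0,0,0.0005,0],[0,0,0,0],[0,0,0,0]]';python3 -m handwheel '[[0,0,0.0005,0],[0,0,0,0],[0,0,0,0]]';python3 -m handwheel '[[0,0,0.0005,0],[0,0,0,0],[0,0,0,0]]'; done)| egrep "time|tool|ft"
```

```text
time: 15.0
tool_pos: [480.3, -68.5, 216.6]
ft_force: [-0.5, 1.6, -7.2]
time: 15.3
tool_pos: [480.4, -68.4, 216.2]
ft_force: [-0.2, 2.1, -7.0]
time: 15.6
tool_pos: [480.3, -68.5, 215.6]
ft_force: [0.7, 1.1, -9.0]
time: 15.9
tool_pos: [480.3, -68.4, 215.2]
ft_force: [0.2, 0.7, -8.9]
```

```bash
(for k in a; do python3 -m handwheel '[[0,0,0.0005,0],[0,0,0,0],[0,0,0,0]]';python3 -m handwheel '[[0,0,0.0005,0],[0,0,0,0],[0,0,0,0]]';python3 -m handwheel '[[0,0,0.0005,0],[0,0,0,0],[0,0,0,0]]'; done)| egrep "time|tool|ft"
```

```text
time: 16.2
tool_pos: [480.4, -68.4, 214.6]
ft_force: [1.6, 1.7, -9.3]
time: 16.5
tool_pos: [480.4, -68.4, 214.3]
ft_force: [1.0, 1.6, -9.1]
time: 16.8
tool_pos: [480.4, -68.4, 213.7]
ft_force: [-0.8, 1.2, -7.7]
```

```bash
(for k in a; do python3 -m handwheel '[[0,0,0.0005,0],[0,0,0,0],[0,0,0,0]]';python3 -m handwheel '[[0,0,0.0005,0],[0,0,0,0],[0,0,0,0]]'; done)| egrep "time|tool|ft"
```

```text
time: 17.1
tool_pos: [480.8, -68.7, 213.9]
ft_force: [-0.7, 0.0, -3.5]
time: 17.4
tool_pos: [480.4, -68.5, 212.9]
ft_force: [0.5, 0.1, -2.6]
```

The gate has snapped shut: the side force is gone and the crown is just touching. Now the gentle pull test.

```bash
(for k in a; do python3 -m handwheel '[[0,0,0.0003,0],[0,0,0,0],[0,0,0,0]]';python3 -m handwheel '[[0,0,0.0003,0],[0,0,0,0],[0,0,0,0]]';python3 -m handwheel '[[0,0,0.0003,0],[0,0,0,0],[0,0,0,0]]'; done)| egrep "time|tool|ft"
```

```text
time: 17.7
tool_pos: [480.4, -68.4, 212.5]
ft_force: [-0.4, 0.1, -4.7]
time: 18.0
tool_pos: [480.4, -68.4, 212.2]
ft_force: [-0.0, -0.4, -3.4]
time: 18.3
tool_pos: [480.4, -68.4, 211.9]
ft_force: [-0.4, -0.6, -4.4]
```

```bash
(for k in a; do python3 -m handwheel '[[0,0,0.0003,0],[0,0,0,0],[0,0,0,0]]';python3 -m handwheel '[[0,0,0.0003,0],[0,0,0,0],[0,0,0,0]]';python3 -m handwheel '[[0,0,0.0003,0],[0,0,0,0],[0,0,0,0]]'; done)| egrep "time|tool|ft"
```

```text
time: 18.6
tool_pos: [480.4, -68.4, 211.6]
ft_force: [0.1, 0.6, -3.6]
time: 18.9
tool_pos: [480.4, -68.4, 211.3]
ft_force: [-0.0, 0.6, -4.6]
time: 19.2
tool_pos: [480.4, -68.4, 211.0]
ft_force: [-0.9, -0.2, -4.2]
```

```bash
(for k in a; do python3 -m handwheel '[[0,0,0.0003,0],[0,0,0,0],[0,0,0,0]]';python3 -m handwheel '[[0,0,0.0003,0],[0,0,0,0],[0,0,0,0]]'; done)| egrep "time|tool|ft"
```

```text
time: 19.5
tool_pos: [480.4, -68.4, 210.7]
ft_force: [-0.2, 0.3, -3.4]
time: 19.8
tool_pos: [480.5, -68.5, 210.7]
ft_force: [-0.6, -0.6, -1.6]
```

```bash
python3 -m handwheel '[[0,0,0.0002,0],[0,0,0,0],[0,0,0,0]]' | egrep "time|tool|ft"
```

```text
time: 20.1
tool_pos: [480.6, -68.5, 210.6]
ft_force: [-2.7, 0.3, 2.0]
```

```bash
python3 -m handwheel '[[0,0,0.0002,0],[0,0,0,0],[0,0,0,0]]' | egrep "time|tool|ft"
```

```text
time: 20.4
tool_pos: [480.6, -68.5, 210.4]
ft_force: [-2.0, 0.1, 5.5]
```

```bash
(python3 -m handwheel '[[0,0,0,0],[0,0,0,0]]'; python3 -m handwheel '[[0,0,0,0],[0,0,0,0]]') | egrep "time|tool|ft"
```

```text
time: 20.6
tool_pos: [480.6, -68.5, 210.5]
ft_force: [-2.5, 0.6, 6.5]
time: 20.8
tool_pos: [480.6, -68.5, 210.5]
ft_force: [-2.6, -0.4, 6.1]
```

```bash
python3 -m handwheel '[[0,0,-0.0002,0],[0,0,-0.0002,0],[0,0,0,0],[0,0,0,0]]' | egrep "time|tool|ft"
python3 - <<'E'
from h import *
s=r.snapshot("side")
u=proj("side",[[480,-90,230]])[0].astype(int)
cv2.imwrite("pics/c.png",cv2.resize(s[u[1]-45:u[1]+45,u[0]-60:u[0]+60,::-1],(800,600),interpolation=cv2.INTER_CUBIC))
E
```

```text
time: 21.2
tool_pos: [480.5, -68.5, 210.5]
ft_force: [-1.2, -0.5, 3.4]
```

View pics/c.png

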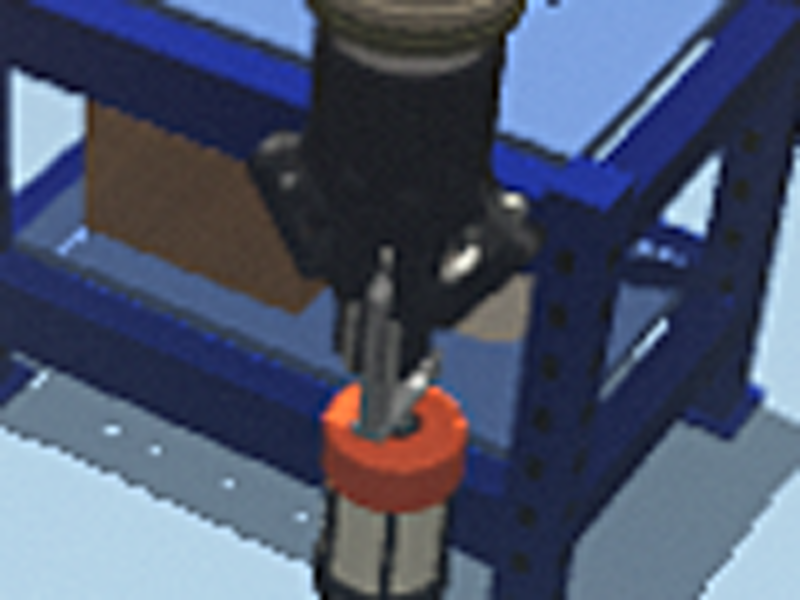

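The picture shows the lamp upright and the gripper clear of the rack; the bow is hidden behind the gripper. I'll unload a little more, then open gently.

```bash
(python3 -m handwheel '[[0,0,-0.0002,0],[0,0,0,0],[0,0,0,0]]' 0 20; python3 -m handwheel '[[0,0,0,0],[0,0,0,0],[0,0,0,0]]' 0.03; python3 -m handwheel '[[0,0,0,0],[0,0,0,0],[0,0,0,0],[0,0,0,0],[0,0,0,0],[0,0,0,0],[0,0,0,0]]' 0.07; ) | egrep "time|tool|ft|gap"
```

```text
time: 21.55
tool_pos: [480.5, -68.4, 210.5]
ft_force: [-0.1, -0.7, 2.3]
finger_gap: 10.6
time: 21.85
tool_pos: [480.2, -68.3, 210.2]
ft_force: [-0.0, -0.6, 0.2]
finger_gap: 29.9
time: 22.55
tool_pos: [480.4, -68.4, 210.6]
ft_force: [-0.4, -0.4, 0.2]
finger_gap: 70.0
```

Free of the lamp. I'll retreat away from the rack and then look.

```bash
python3 -m handwheel '[[0.005,0,0,0],[0.015,0,0,0],[0.03,0,0,0],[0.03,0,0,0],[0.03,0,-0.02,0],[0.03,0,-0.04,0],[0.03,-0.03,-0.04,0],[0.02,-0.03,-0.04,0],[0,-0.03,0,0],[0,0,0,0]]' && python3 -m handwheel '[[0,0,0,0],[0,0,0,0],[0,0,0,0],[0,0,0,0],[0,0,0,0],[0,0,0,0],[0,0,0,0],[0,0,0,0],[0,0,0,0],[0,0,0,0]]'
python3 - <<'E'
from h import *
s=r.snapshot("side");t=r.snapshot("top")
c=lambda i,u:cv2.resize(i[u[1]-50:u[1]+50,u[0]-33:u[0]+33,::-1],(400,600),interpolation=cv2.INTER_CUBIC)
cv2.imwrite("pics/d.png",np.hstack([c(s,proj("side",[[480,-95,210]])[0].astype(int)),c(t,proj("top",[[480,-95,245]])[0].astype(int))]))
E
```

```text
time: 23.55
tool_pos: [404.1, 120.9, 344.4]
tcp_rot: [179.8, -0.1, 87.4]
ft_force: [1.1, -0.4, 0.0]
finger_gap: 70.1
grip_force: 0.0
time: 24.55
tool_pos: [405.6, 119.6, 342.1]
tcp_rot: [180.0, -0.0, 87.3]
ft_force: [-0.8, -0.9, -0.3]
finger_gap: 69.7
grip_force: 0.0
```

View pics/d.png

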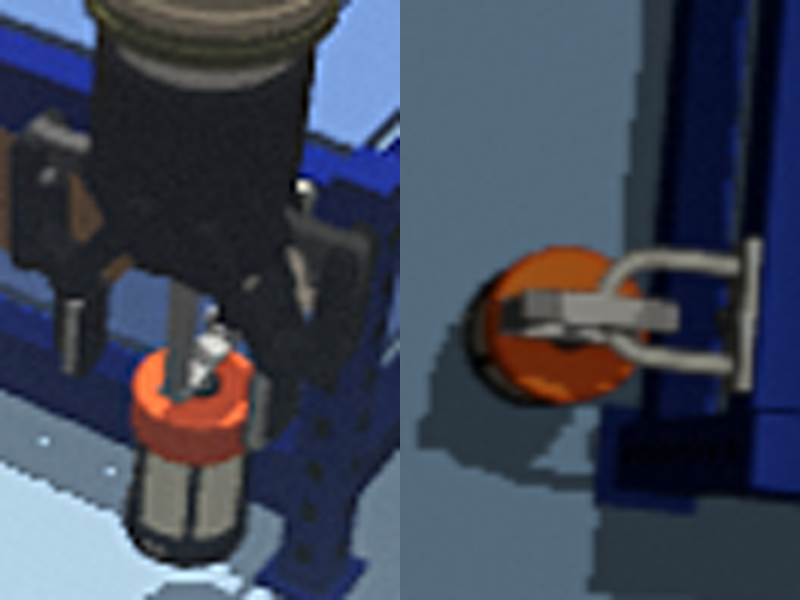

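The top view shows the lamp hanging with its hook across the bow, roughly upright. I'll let it settle, check that it is still and hand in.

```bash
for i in 1 2 3 4 5; do python3 -m handwheel '[[0,0,0,0],[0,0,0,0],[0,0,0,0],[0,0,0,0],[0,0,0,0],[0,0,0,0],[0,0,0,0],[0,0,0,0],[0,0,0,0],[0,0,0,0]]' >/dev/null; done
python3 - <<'E'
from h import *
u=proj("top",[[480,-95,245]])[0].astype(int)
f=[r.snapshot("top").astype(int)[u[1]-40:u[1]+40,u[0]-40:u[0]+40] for _ in range(6)]
print([int((abs(g-f[0]).max(2)>40).sum()) for g in f], r.sense()["time"])
print(r.hand_in())
E
```

```text
[0, 0, 0, 0, 0, 0] 29.95
the job is handed in; nothing more can be done
None
```

The lamp hangs still from the eye, and I handed the job in at about 30 s. The force readings showed the gate snap shut behind the bow, the pull test reached about 10 N, and I never went near the carton, bottle or tape; the judge's verdict was not shown.

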